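# Zero the mould tray and hold the press follower down through the guard window

### The job

Using the black knob, slide the tray until the white mark is under the fixed yellow pointer and pause there a moment to zero the slides, then slide it on until the red mark is under the pointer. Then take the wooden paddle from its rack, pass it foot first straight down through the narrow window in the green guard, and press the round wooden follower in the mould about 6 mm down against its springs, not to the bottom. Finish while still holding the paddle like that, with the red mark still under the pointer, and leave the bowl, mallet and hoop alone.

Things in the scene. Friction and masses are not known exactly. Their poses are not given: they have to be found in the camera images.
- station: Fixed timber press station; origin under the window, on the table. x points from the knob end to the timber column, y to the pointer's side, z up. Base 355 (x) by 300 (y) mm. A column at x = +165 mm and a 50 mm wide arm carry the green guard plate (80 x 100 mm); nothing is higher than the window's lips, 151 mm above the table.
- pointer (a point): Tip of the fixed yellow pointer cone (10 mm wide, point down, 3 mm above the marks), at (+75, +75) mm from the window's centre in the station's axes. An 8 mm steel bracket, up to 99 mm above the table, carries it from the column end. Axes as the station's.
- window (a point): Centre of the through slot in the guard plate, at the plate's top face, 145 mm above the table; axes as the station's. The slot is 18 mm along x, 52 mm along y, 25 mm deep (2 mm larger than the paddle both ways). Brass lips round it rise 6 mm above the plate and flare outwards at 45 degrees as a lead-in.
- knob (a point): Middle of the black upright grip knob on the tray's end nearest the robot: 24 mm in diameter, 78 to 118 mm above the table, this point at 100 mm; axes as the station's. Tray top at 56 mm. Fingers closing along the station's y stay clear of guard and mould. Pushed or pulled sideways it slides the tray (about 1.5 N friction each way); the tray stays where it is left and never turns.
- white_mark (a point): Centre of the white 16 mm dot on the dark wooden tray (zero mark), 57 mm above the table; in the station's axes always 40 mm towards +x and 40 mm towards -y from the red mark.
- red_mark (a point): Centre of the red 16 mm dot on the dark wooden tray (work mark), 57 mm above the table. When this is under the pointer, the mould is centred under the guard window.
- slide_x (a joint): Position of the tray along the station's x, in m, range -0.035 to 0.035. -0.020 when the white mark is under the pointer, +0.020 when the red one is.
- slide_y (a joint): Position of the tray along the station's y, in m, range -0.035 to 0.035. +0.020 when the white mark is under the pointer, -0.020 when the red one is.
- follower_top (a point): Centre of the top face of the pale wooden follower, a 70 mm disc inside the round staved mould (inner diameter about 74 mm, rim 96 mm above the table) on the tray; the face is 98 mm above the table when it is free. It moves down only, against springs.
- follower (a joint): How far the follower is pushed down, in m: 0 free, 0.014 at the bottom. It takes about 4 N to start it and 0.4 N more per mm.
- paddle_grip (a point): Grip point of the loose light-wood paddle with a blue top, upright in its rack at the start. Axes: x through its thickness, y along its width, z up to the blue top. 187 mm long, 16 mm thick, about 0.11 kg. Blade 50 mm wide from the foot to 90 mm up, then a 34 mm wide grip. This point is central, 115 mm above the foot, 72 mm below the top. Pinch it here across the thickness.
- paddle_foot (a point): Centre of the paddle's flat foot (lower end face, 16 x 50 mm); axes as the paddle's.
- rack: Fixed timber block, 100 x 110 x 50 mm high, origin at the centre of its underside. A pocket of 19 x 53 mm, 36 mm deep in its top holds the paddle's foot, 14 mm above the table, paddle axes as the block's. It is to the left or to the right of the station; the bowl is on the other side.
- bowl: Loose blue bowl, 110 mm across and 50 mm high, origin at the centre of its underside. Leave alone.
- mallet: Loose wooden mallet, 235 mm long (handle along its +x, away from the robot), lying to the right of the station; head 70 x 120 x 70 mm high. Origin under the head's centre. Leave alone.
- hoop: Loose steel hoop, 100 mm across and 18 mm high, to the left of the station; origin at the centre of its underside. Leave alone.

How it is judged:
By the outcome, as a careful person would: the job done as asked, in the order asked, and still so for the second after the job is handed in, while the arm keeps its last pose, push and grip.
It also fails if it takes over 64 s, if anything falls off the work surface, if the arm or the gripper's body presses on something with over 40 N, if the wrist force passes 120 N, or if a joint passes its speed limit or range.

### The arm

A 6-joint arm with a two-finger parallel gripper is mounted at the origin on the work surface. World frame = base frame: x ahead of the robot, y to its left, z up, the work surface at z = 0. Lengths are in m, angles in rad, forces in N, time in s.
With the tool pointing down it reaches from about 0.325 to 0.775 m from the base axis. Payload 5.5 kg.
Tool frame: the origin (TCP) lies between the finger pads; the fingertips stand 8 mm ahead of it and the grasp point (between the pads) lies 11 mm behind it (tcp_to_tips is the distance from the TCP to the fingertips, in m); z points along the fingers, y is the direction in which the jaws open and shut (so a half turn about z gives the same grasp; the last joint's range is limited). The gripper opens to 88 mm and grips with 3 to 60 N. Pads are 20 mm wide; open, the fingers measure 115 mm over their backs; the gripper's body (75 mm by 178 mm) begins 61 mm behind the grasp point.
Start: joints at [-1.205, 0.091, 1.231, -0, 1.82, -0.057], TCP at [0.246, -0.547, 0.231] pointing down, gripper open.
Joint ranges: [-2.87, 2.87], [-0.86, 2.18], [0.17, 2.46], [-1.51, 4.65], [0.06, 2.69], [-2.65, 2.65]. Speed limits (rad/s): [2.57, 2.57, 3.01, 3.14, 3.14, 3.14].

### API

Orientations are given as a unit quaternion [w, x, y, z].
In Python, from bench import * gives the robot as it stands. Calls block until the motion is done:
- move_to(position, orientation): joint-space move of the TCP to a pose.
- move_l(position, speed=0.15, orientation=None): straight line of the TCP; orientation=None keeps the orientation; speed is the mean speed in m/s.
- movej(angles): joint-space move.
- gripper_open() and close(): open the fingers fully, or close them until they stop; the grip force is fixed at half the most.
- hold(seconds).
- inverse_kinematics(position, orientation): joint angles nearest the present ones, or None.
- state(): the state.
- get_image(name): name is "scene" or "top"; returns a dict with "frame" (420x560x3 uint8, blue, green, red), "depth" (420x560 float32, m along the optical axis (not along the pixel's ray), 0 where there is no reading), "camera_matrix" (3x3 intrinsics, pixels), "view" (4x4, takes a point from world to camera coordinates). Camera axes: x right, y up, looking along -z (the intrinsics and any distortion apply to the point x, -y, -z); pixel columns grow to the right and rows downward; lengths in m; the calibration is good to about 2 mm. A picture is of the moment at which its call begins.
A pose or a line that the arm cannot do raises IKError and nothing moves.
- job_done(): hands the job in, once; it reports no verdict.
The state is a dict: "time": time; "joint_pos": joint angles; "dq": joint speeds; "joint_torque": joint torques, N m; "ee_pos": TCP position; "ee_rot": TCP orientation; "ft_force": force on the tool from outside, world axes, zero at the start; "moment": the same for the moment, N m; "finger_gap": finger opening in m.
Only numpy, scipy, OpenCV 4.12 (cv2) and the standard library are available. Lean on these libraries where they do the work, as an engineer would, in place of code of your own. Each camera call takes 0.05 s, during which the arm holds its last target. There are 200 camera calls.

## Working session

There is one attempt and no reset: what is moved stays moved. The work goes in short steps, each a Python script; the robot and the scene stay as the last script left them, time stands still between calls to the robot, and variables do not carry over. Pictures are saved under pics/ and viewed, about 8 in all and at most 12, crops included, and the job is handed in when it is done.

```bash
mkdir -p pics; ls; cat > h.py <<'E'
from bench import *
import numpy as np, cv2
def cam(n):
    r=get_image(n); r['K']=np.array(r['camera_matrix']); r['V']=np.array(r['view']); return r
def ray(r,u,v):
    K=r['K'];d=np.array([(u-K[0,2])/K[0,0],-(v-K[1,2])/K[1,1],-1.])
    R=r['V'][:3,:3];t=r['V'][:3,3]
    return -R.T@t, R.T@d
def onz(r,u,v,z):
    o,d=ray(r,u,v); return o+d*(z-o[2])/d[2]
def px(r,p):
    c=r['V'][:3,:3]@np.array(p)+r['V'][:3,3]; K=r['K']
    return K[0,0]*c[0]/-c[2]+K[0,2], K[1,1]*-c[1]/-c[2]+K[1,2]
def cloud(r):
    h,w=r['depth'].shape;u,v=np.meshgrid(np.arange(w),np.arange(h));D=r['depth'];K=r['K']
    c=np.stack([(u-K[0,2])/K[0,0]*D,-(v-K[1,2])/K[1,1]*D,-D],-1)
    return (c-r['V'][:3,3])@r['V'][:3,:3]
E
python3 - <<'E'
from h import *
for n in ('scene','top'):
    r=cam(n); cv2.imwrite(f'pics/{n}0.png',r['frame']); print(n,r['K'].tolist(),ray(r,280,210)); print({k:v for k,v in r.items() if k not in('frame','depth','K','V','camera_matrix','view')})
print(state())
E
```

```text
pics
scene [[455.16037866637976, 0.0, 280.3558810872539], [0.0, 455.16037866637976, 205.79041415403307], [0.0, 0.0, 1.0]] (array([ 1.28638776, -0.10100266,  1.01976814]), array([-0.60893719,  0.065136  , -0.79059405]))
{}
top [[442.5662691830228, 0.0, 279.947565586692], [0.0, 442.5662691830228, 208.24291387536582], [0.0, 0.0, 1.0]] (array([ 0.30909264, -0.00404058,  1.27823625]), array([ 0.21588899, -0.02247613, -0.97616727]))
{}
{'time': 0.1, 'joint_pos': array([-1.20474624e+00,  9.17840600e-02,  1.23176039e+00, -1.27997270e-05,
        1.81978654e+00, -5.67231904e-02]), 'dq': array([-0.00203713, -0.00253886, -0.00233481, -0.00020074, -0.00130684,
        0.00084256]), 'joint_torque': array([ 2.68847056e-03, -4.47858167e+01, -4.07569742e+01,  7.00331829e-02,
        2.84607155e-02, -1.13143878e-04]), 'ee_pos': array([ 0.24606768, -0.54694922,  0.2296225 ]), 'ee_rot': array([-8.57839384e-04,  9.77740876e-01,  2.09814259e-01, -1.40023346e-04]), 'ft_force': array([0.69515022, 0.07289488, 0.11085803]), 'moment': array([ 0.03313932, -0.04482765, -0.06655581]), 'finger_gap': 0.08803448723102894}
```

View pics/scene0.png

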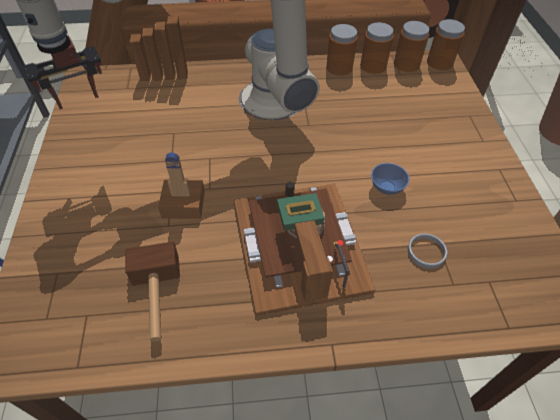

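View pics/top0.png

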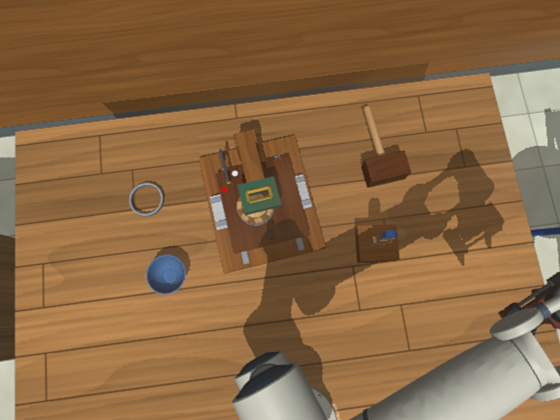

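The scene view shows the station's guard at (301,209), the knob at (290,188) and the rack at (182,195). In the top view the guard is at (258,195), red mark (225,190), white mark (235,173), and the paddle's blue top (388,235) is on the robot's right. Next I measure these.

```bash
cat >> h.py <<'E'
def blobs(mask,amin=6):
    n,l,s,c=cv2.connectedComponentsWithStats(mask.astype(np.uint8))
    return [(s[i,4],c[i],(l==i)) for i in range(1,n) if s[i,4]>=amin]
def masks(r):
    h=cv2.cvtColor(r['frame'],cv2.COLOR_BGR2HSV);H,S,V=[h[...,i].astype(int) for i in range(3)]
    return dict(green=(H>55)&(H<95)&(S>80)&(V>30),red=((H<4)|(H>176))&(S>200)&(V>110),white=(S<40)&(V>190),
      blue=(H>100)&(H<125)&(S>110)&(V>50),yellow=(H>20)&(H<33)&(S>130)&(V>130),black=(V<45)&(S<90))
E
python3 - <<'E'
from h import *
Z=dict(green=.145,red=.057,white=.057,blue=.201,yellow=.151,black=.118)
for n in ('top','scene'):
    r=cam(n);P=cloud(r)
    for k,m in masks(r).items():
        for a,c,b in blobs(m):
            w=onz(r,*c,Z[k])
            if not(.25<w[0]<.85 and abs(w[1])<.4) or a>1500: continue
            q=np.median(P[b],0); rect=cv2.minAreaRect(np.argwhere(b)[:,::-1].astype(np.float32))
            cor=[np.round(onz(r,*p,Z[k])[:2],4).tolist() for p in cv2.boxPoints(rect)] if k in('green','yellow') else ''
            print(n,k,a,c.round(1),w[:2].round(4),'depth',q.round(3),cor)
    # rack & base: points by height
    for nm,lo,hi,box in (('rack',.045,.055,(.3,.6,-.4,-.15)),('tall',.15,.22,(.3,.8,-.4,-.1))):
        m=(P[...,2]>lo)&(P[...,2]<hi)&(P[...,0]>box[0])&(P[...,0]<box[1])&(P[...,1]>box[2])&(P[...,1]<box[3])
        q=P[m][:,:2].astype(np.float32)
        if len(q)>5: print(n,nm,len(q),q.mean(0),cv2.minAreaRect(q))
    u={'top':(180,120,340,280),'scene':(150,140,380,310)}[n];x0,y0,x1,y1=u
    cv2.imwrite(f'pics/crop_{n}.png',cv2.resize(r['frame'][y0:y1,x0:x1],None,fx=3.4,fy=3.4,interpolation=cv2.INTER_CUBIC))
E
```

```text
top green 266 [250.8 188. ] [0.6293 0.0388] depth [0.635 0.045 0.146] [[0.6424, 0.072], [0.6518, -0.015], [0.5906, -0.0208], [0.5815, 0.0652]]
top red 21 [223.9 189.2] [0.6608 0.119 ] depth [0.661 0.119 0.059] 
top white 19 [234.2 173.1] [0.7048 0.0846] depth [0.705 0.085 0.058] 
top white 98 [217.6 208.1] [0.608  0.1422] depth [0.613 0.144 0.04 ] 
top white 13 [216.  217.7] [0.581  0.1495] depth [0.584 0.152 0.04 ] 
top blue 72 [389.5 233.7] [ 0.4526 -0.2881] depth [ 0.453 -0.288  0.199] 
top blue 595 [165.4 268.2] [0.4406 0.2655] depth [0.464 0.311 0.014] 
top blue 6 [147.  275.5] [0.429 0.311] depth [0.446 0.355 0.05 ] 
top yellow 142 [257.7 193.6] [0.6099 0.0225] depth [0.616 0.023 0.149] [[0.6212, 0.0551], [0.628, -0.0111], [0.5947, -0.0142], [0.588, 0.0516]]
top rack 1075 [ 0.44995838 -0.28501716] ((0.4529743194580078, -0.2896420359611511), (0.1108945980668068, 0.10057114064693451), 84.72219848632812)
top tall 142 [ 0.4513394  -0.28548634] ((0.45261019468307495, -0.2895229458808899), (0.03454134240746498, 0.016066743060946465), 84.18194580078125)
scene green 6 [296.5 197.2] [0.
[... 1022 characters left out ...]
39] depth [ 0.637 -0.104  0.04 ] 
scene white 13 [350.5 241.2] [0.6607 0.1472] depth [0.648 0.151 0.037] 
scene white 17 [254.2 258. ] [ 0.6884 -0.0995] depth [ 0.677 -0.1    0.038] 
scene white 17 [330.  257.9] [0.7051 0.0871] depth [0.706 0.087 0.057] 
scene blue 32 [171.4 155.2] [ 0.4583 -0.2878] depth [ 0.456 -0.288  0.198] 
scene black 48 [289.1 191.8] [0.5347 0.0025] depth [0.518 0.005 0.098] 
scene rack 819 [ 0.4656176  -0.28787202] ((0.45478662848472595, -0.29029548168182373), (0.11068640649318695, 0.10264039784669876), 84.52330780029297)
scene tall 250 [ 0.45880702 -0.28873956] ((0.4547198712825775, -0.2901863753795624), (0.03575829416513443, 0.021120689809322357), 83.2010269165039)
```

View pics/crop_top.png

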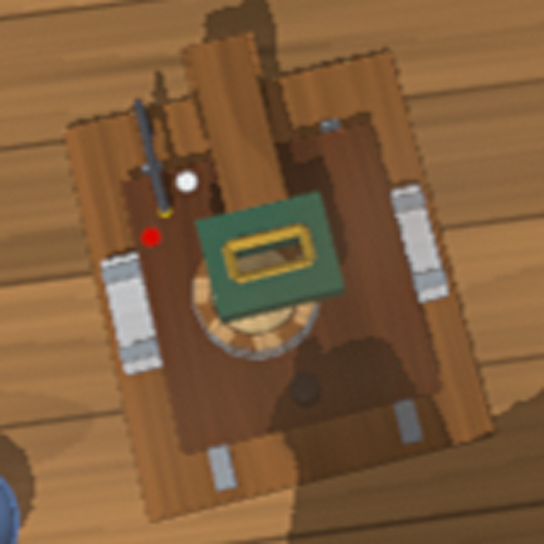

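View pics/crop_scene.png

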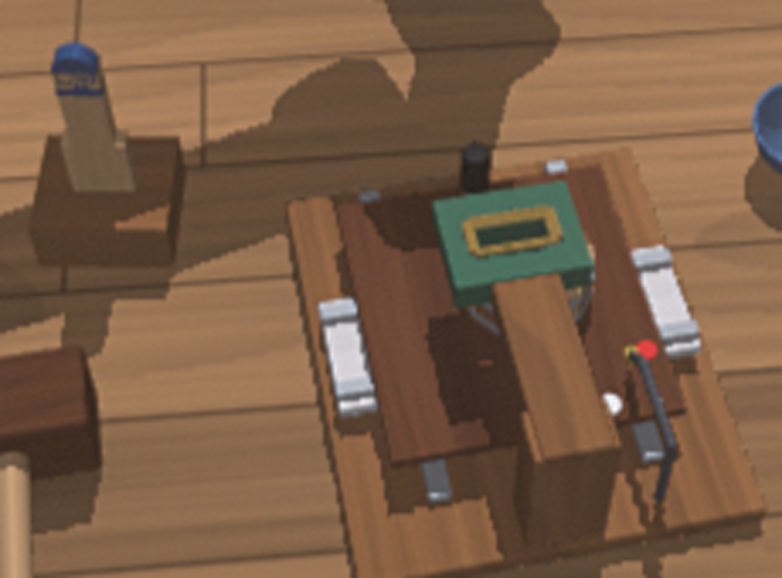

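Crops: the top view shows the knob at (269.7,234.1) and the pointer cone at (228.5,183). The scene crop shows the cone at (335.6,243.5), right by the red mark. Next come one refinement of yaw, window, pointer and knob, and then moving.

```bash
python3 - <<'E'
from h import *
R={n:cam(n) for n in('top','scene')}
print('knob top',onz(R['top'],269.7,234.1,.118)); print('knob scene top face',onz(R['scene'],150+476/3.4,140+153/3.4,.118))
for n,(u,v) in dict(top=(228.5,183),scene=(335.6,243.5)).items(): print('ptr',n,onz(R[n],u,v,.066))
def mid(a,b):
    (o,d),(p,e)=a,b; s,t=np.linalg.lstsq(np.stack([d,-e],1),p-o,rcond=None)[0]; return (o+s*d+p+t*e)/2,np.linalg.norm(o+s*d-p-t*e)
print(mid(ray(R['top'],228.5,183),ray(R['scene'],335.6,243.5)))
print('red tri',mid(ray(R['top'],223.9,189.2),ray(R['scene'],150+648/3.4,140+350/3.4)),'white',mid(ray(R['top'],234.2,173.1),ray(R['scene'],330,257.9)))
for n,r in R.items():
    m=masks(r)['yellow'];P=cloud(r)
    m&=(abs(P[...,0]-.61)<.06)&(abs(P[...,1]-.022)<.06)&(P[...,2]>.12)
    pts=np.argwhere(cv2.morphologyEx(m.astype(np.uint8),cv2.MORPH_CLOSE,np.ones((5,5))))[:,::-1]
    q=np.array([onz(r,u,v,.151)[:2] for u,v in pts],np.float32); print(n,'lips',len(q),cv2.minAreaRect(q))
    g=(P[...,2]>.135)&(P[...,2]<.158)&(abs(P[...,0]-.61)<.09)&(abs(P[...,1]-.022)<.09)
    b=(P[...,2]>.008)&(P[...,2]<.3)&(P[...,0]>.4)&(P[...,0]<.83)&(abs(P[...,1]-.02)<.19)
    for a,c,bb in blobs(b,3000): print(n,'base',a,cv2.minAreaRect(P[bb][:,:2].astype(np.float32)))
    # column end plane etc: guard only part
    print(n,'guard',cv2.minAreaRect(P[g&(P[...,0]<.64)][:,:2].astype(np.float32)))
E
```

```text
knob top [0.50436097 0.00490572 0.118     ]
knob scene top face [0.51173425 0.00734061 0.118     ]
ptr top [0.67465287 0.10310038 0.066     ]
ptr scene [0.67013948 0.10630781 0.066     ]
(array([0.6733453 , 0.1039196 , 0.07106337]), np.float64(0.002548613627996504))
red tri (array([0.66186134, 0.12049373, 0.05409793]), np.float64(0.0026494985408418263)) white (array([0.70497319, 0.08582231, 0.05679226]), np.float64(0.002690383232483963))
top lips 158 ((0.6079753041267395, 0.020348994061350822), (0.03344283252954483, 0.06640248000621796), 5.866028785705566)
top base 12381 ((0.626995325088501, 0.02333730459213257), (0.36731722950935364, 0.30047905445098877), 6.482150554656982)
top guard ((0.6068267822265625, 0.020869731903076172), (0.07699763774871826, 0.10010429471731186), 6.391323089599609)Traceback (most recent call last):
  File "<stdin>", line 13, in <module>
cv2.error: OpenCV(4.12.0) /io/opencv/modules/imgproc/src/convhull.cpp:143: error: (-215:Assertion failed) total >= 0 && (depth == CV_32F || depth == CV_32S) in function 'convexHull'
```

```bash
cat >> h.py <<'E'
YAW=np.radians(6.4); W=np.array([.608,.0205])
S=np.array([[np.cos(YAW),-np.sin(YAW)],[np.sin(YAW),np.cos(YAW)]])
def quat(phi): return [0,np.cos(phi/2),np.sin(phi/2),0]
PTR=W+S@[.075,.075]
def st(): 
    s=state(); print('t',round(s['time'],2),'ee',s['ee_pos'].round(4),'F',s['ft_force'].round(2),'gap',round(s['finger_gap'],4)); return s
E
python3 - <<'E'
from h import *
q=quat(YAW+np.pi); K=np.array([.507,.006])
s=state(); p=s['ee_pos']
print(inverse_kinematics([*K,.25],q))
move_l([p[0],p[1],.30],.3); move_to([*K,.25],q); st()
move_l([*K,.089],.12); st()
for n in('scene',):
    r=cam(n); cv2.imwrite('pics/knob.png',cv2.resize(r['frame'][120:300,180:400],None,fx=3,fy=3,interpolation=cv2.INTER_CUBIC))
close(); st()
E
```

```text
[-5.52730373e-02 -1.53855025e-01  1.43625934e+00 -4.44089210e-16
  1.85918834e+00 -1.73777044e+00]
t 2.88 ee [0.507  0.0054 0.2499] F [-0.77  0.1   0.28] gap 0.0881
t 4.37 ee [0.5075 0.006  0.09  ] F [ 0.   -0.46  0.07] gap 0.0878
t 5.42 ee [0.507 0.006 0.089] F [-0.07 -0.42 -0.5 ] gap 0.0235
```

View pics/knob.png

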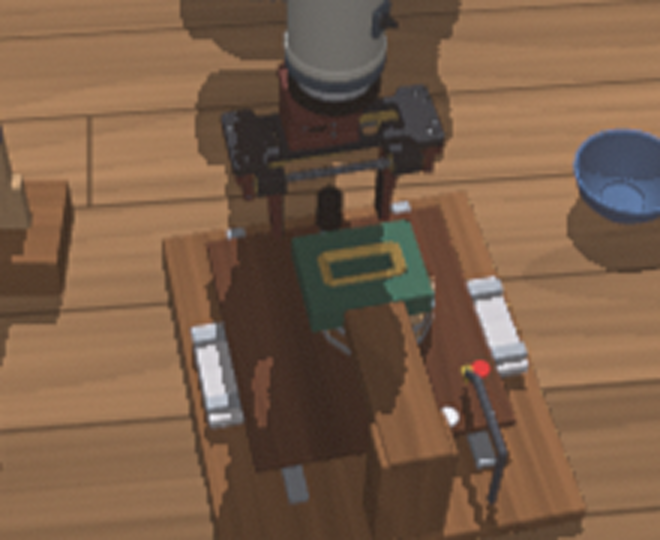

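The jaws hold the knob (gap 23.5 mm) and the body clears the guard. The scene crop shows the window lips clearly at about (300,208) full-frame. Next I slide to white.

```bash
cat >> h.py <<'E'
def marks(tag):
    for n in('top','scene'):
        r=cam(n);m=masks(r)
        for k in('red','white'):
            best=None
            for a,c,b in blobs(m[k],3):
                w=onz(r,*c,.057)[:2]
                if np.linalg.norm(w-PTR)<.075 and a<60 and -.03<((w-W)@S)[0]: 
                    print(tag,n,k,a,c.round(1),'rel ptr, station mm',(1e3*((w-PTR)@S)).round(1))
        cv2.imwrite(f'pics/{tag}_{n}.png',r['frame'])
        h=cv2.cvtColor(r['frame'],cv2.COLOR_BGR2HSV);y=(h[...,0]>17)&(h[...,0]<34)&(h[...,1]>120)&(h[...,2]>70)
        P=cloud(r); y&=(P[...,2]>.138)&(np.linalg.norm(P[...,:2]-W,axis=-1)<.06)
        pts=cv2.findNonZero(cv2.morphologyEx(y.astype(np.uint8),cv2.MORPH_CLOSE,np.ones((5,5))))
        if pts is not None:
            q=np.array([onz(r,u,v,.151)[:2] for u,v in pts[:,0]],np.float32);print(n,'lips',cv2.minAreaRect(q))
E
python3 - <<'E'
from h import *
p=state()['ee_pos']
d=S@[-.0288,.0216]
move_l([p[0]+d[0],p[1]+d[1],.089],.05); st(); marks('w')
E
```

```text
t 6.3 ee [0.4755 0.0248 0.089 ] F [-1.14  1.6  -0.7 ] gap 0.0235
w top red 24 [218.5 200.9] rel ptr, station mm [-41.6  39.1]
w top white 15 [229.2 184.6] rel ptr, station mm [-1.9 -0.8]
top lips ((0.6090182662010193, 0.020419133827090263), (0.031672533601522446, 0.06512261927127838), 6.947457790374756)
w scene white 17 [333.7 247.6] rel ptr, station mm [ 1.8 -2.2]
w scene white 30 [339.8 268.7] rel ptr, station mm [63.3 -4.7]
scene lips ((0.613071620464325, 0.019842324778437614), (0.032414477318525314, 0.06511300057172775), 6.600240707397461)
```

```bash
python3 - <<'E'
import cv2,numpy as np
a=cv2.imread('pics/w_top.png')[165:215,205:255];b=cv2.imread('pics/w_scene.png')[222:272,310:360]
cv2.imwrite('pics/w_z.png',np.hstack([cv2.resize(i,(400,400),interpolation=cv2.INTER_NEAREST) for i in(a,b)]))
E
```

```text
(no output)
```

View pics/w_z.png

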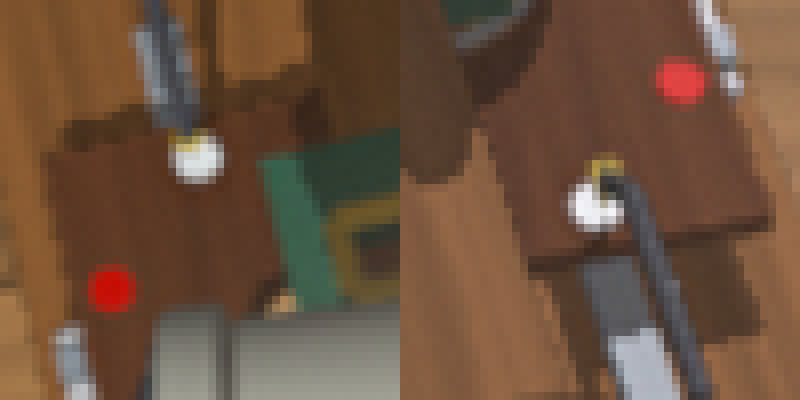

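The crops show the white dot at (229.1,184.3) top and (334.1,247.1) scene, with the pointer on it, but the views disagree by about 3 mm because the cone's visible height is unclear. The slide end stops (±35 mm) give an independent reference, so I'll feel for two of them gently and then set white exactly.

```bash
python3 - <<'E'
from h import *
p0=state()['ee_pos'][:2]; cmd=np.zeros(2)   # station offsets
def go(c,sp=.05): w=p0+S@c; move_l([*w,.089],sp)
def loc():
    s=state(); return (s['ee_pos'][:2]-p0)@S*1e3, s['ft_force'][:2]@S
def feel(ax,sg):
    cmd[ax]+=sg*.009; go(cmd); base=loc()[1][ax]; print('base',base)
    for i in range(14):
        cmd[ax]+=sg*.001; go(cmd,.02); l,f=loc(); print(ax,(1e3*cmd).round(1),l.round(2),f.round(2))
        if abs(f[ax]-base)>6: break
    return l[ax]
x=feel(0,-1); cmd[0]+=.004; go(cmd)
y=feel(1,1); cmd[1]-=.004; go(cmd)
print('stops',x,y); 
np.save('ref.npy',np.r_[p0,x,y]); st()
E
```

```text
base -1.2559364161933735
0 [-10.   0.] [-9.98 -0.12] [-0.59 -0.05]
0 [-11.   0.] [-10.91  -0.11] [ 0.44 -0.29]
0 [-12.   0.] [-12.06  -0.1 ] [ 1.11 -0.86]
0 [-13.   0.] [-13.1   -0.11] [ 0.95 -0.36]
0 [-14.   0.] [-13.15  -0.12] [ 6.04 -1.53]
base 1.041886444240019
1 [-10.  10.] [-10.03  10.23] [1.35 1.33]
1 [-10.  11.] [-10.03  10.84] [ 1.2 -0.6]
1 [-10.  12.] [-10.01  11.92] [ 0.72 -0.97]
1 [-10.  13.] [-10.02  13.06] [ 2.39 -0.95]
1 [-10.  14.] [-10.03  14.11] [ 2.17 -1.15]
1 [-10.  15.] [-10.03  15.13] [ 0.97 -0.46]
1 [-10.  16.] [-10.05  15.65] [ 1.38 -3.98]
1 [-10.  17.] [-10.04  15.7 ] [ 0.81 -8.09]
stops -13.154251738289954 15.704751461451616
t 10.82 ee [0.4643 0.0364 0.089 ] F [ 0.1  -1.72 -2.02] gap 0.0234
```

The stops are crisp and put white at offset (+1.9,+0.65) mm, which agrees with the vision relative to the lips (+2.6,+0.7). I'll go to white, pause, then on to red.

```bash
python3 - <<'E'
from h import *
p0=np.load('ref.npy')[:2]
w=p0+S@[.0019,.00065]; r=p0+S@[.0419,-.03935]
move_l([*w,.089],.05); hold(1.5); st(); marks('w2')
move_l([*r,.089],.05); hold(.3); s=st(); print((s['ee_pos'][:2]-p0)@S)
gripper_open(); st(); move_l([*r,.2],.15); marks('r')
a=cv2.imread('pics/r_top.png')[165:215,205:255];b=cv2.imread('pics/r_scene.png')[222:272,310:360]
cv2.imwrite('pics/r_z.png',np.hstack([cv2.resize(i,(400,400),interpolation=cv2.INTER_NEAREST) for i in(a,b)]))
E
```

```text
t 12.81 ee [0.4775 0.0255 0.089 ] F [ 1.1  -0.23 -2.59] gap 0.0238
w2 top red 22 [218.1 200.1] rel ptr, station mm [-38.9  39.8]
w2 top white 12 [229.3 184.1] rel ptr, station mm [-0.5 -1.5]
top lips ((0.6093630790710449, 0.020514866337180138), (0.031020283699035645, 0.06511905044317245), 6.321411609649658)
w2 scene white 17 [334.5 248.1] rel ptr, station mm [ 3.4 -0.7]
w2 scene white 29 [340.  269.2] rel ptr, station mm [64.8 -4.4]
scene lips ((0.613292396068573, 0.019879354164004326), (0.03204084187746048, 0.06509743630886078), 6.7017693519592285)
t 14.49 ee [ 0.5218 -0.0099  0.089 ] F [ 1.86 -1.02 -2.11] gap 0.0235
[ 0.04195591 -0.0394833 ]
t 15.57 ee [ 0.5217 -0.0098  0.089 ] F [-0.7  -0.51 -0.39] gap 0.0876
r top red 4 [227.5 185. ] rel ptr, station mm [-1.9  4.2]
r scene white 24 [349.6 245.5] rel ptr, station mm [ 3.7 38.9]
scene lips ((0.6130252480506897, 0.02024289406836033), (0.03241446986794472, 0.06591947376728058), 6.600219249725342)
```

View pics/r_z.png

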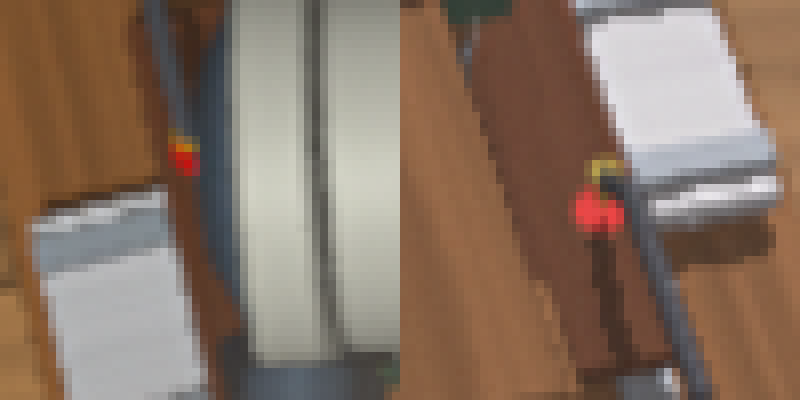

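Red now sits under the cone in both crops: scene at about (334.5,248), with the cone just above it as for white. Next I pick the paddle, gripping 16 mm above the grip point so its top clears the palm (72 mm vs 61 mm).

```bash
python3 - <<'E'
from h import *
p=state()['ee_pos']; q=quat(np.radians(84.6)); A=[.4538,-.29]
move_l([p[0],p[1],.33],.3); move_to([*A,.33],q); st()
move_l([*A,.16],.15); st(); move_l([*A,.134],.05); st()
close(); s=st()
move_l([*A,.20],.1); st(); move_l([*A,.34],.2)
r=cam('top');cv2.imwrite('pics/lift_top.png',r['frame'])
qs=quat(YAW+np.pi/2)
move_to([.611,.0202,.34],qs); move_l([.611,.0202,.29],.1); st()
for n in('top','scene'):
    r=cam(n);cv2.imwrite(f'pics/ov_{n}.png',r['frame'])
a=cv2.imread('pics/ov_top.png')[120:270,190:340];b=cv2.imread('pics/ov_scene.png')[110:260,230:380]
cv2.imwrite('pics/ov.png',np.hstack([cv2.resize(i,(400,400),interpolation=cv2.INTER_CUBIC) for i in(a,b)]))
E
```

```text
t 18.27 ee [ 0.4539 -0.2894  0.3289] F [ 0.25 -0.3   0.54] gap 0.088
t 19.56 ee [ 0.4543 -0.2903  0.1613] F [-0.21 -0.29 -0.49] gap 0.0879
t 20.23 ee [ 0.4538 -0.29    0.1339] F [ 0.35 -0.71 -0.09] gap 0.0877
t 21.32 ee [ 0.4538 -0.29    0.134 ] F [ 0.63 -0.41 -0.4 ] gap 0.0159
t 22.13 ee [ 0.4536 -0.2899  0.1993] F [-0.17 -0.15 -1.36] gap 0.0157
t 24.99 ee [0.611  0.0197 0.2907] F [-0.75 -0.55 -0.32] gap 0.0161
```

View pics/ov.png

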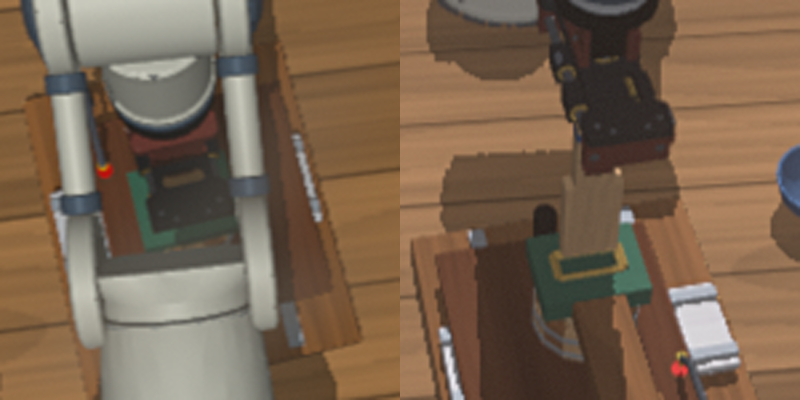

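The paddle is held upright over the window. In the scene view its foot sits right behind the lips, at about (450,258) in the composite. I'll lower it a little and measure foot against lips in the scene view.

```bash
python3 - <<'E'
from h import *
move_l([.611,.0202,.278],.1); hold(.2); s=st()
r=cam('scene'); P=cloud(r); c=s['ee_pos'][:2]; h=cv2.cvtColor(r['frame'],cv2.COLOR_BGR2HSV)
print('foot front corners expected px',[np.round(px(r,[*(c+S@[.008,y]),.158]),1) for y in(-.025,.025)], 'edge at z=.20',[np.round(px(r,[*(c+S@[.008,y]),.20]),1) for y in(-.025,.025)])
print('lip outer front expected px (W=.611,.0202)',[np.round(px(r,[*(np.array([.611,.0202])+S@[.0155,y]),.151]),1) for y in(-.0325,.0325)])
m=(P[...,2]>.165)&(P[...,2]<.235)&(abs(P[...,0]-.615)<.03)&(abs(P[...,1]-.02)<.05)
q=P[m]; print('paddle face depth: n',m.sum(),'station rel TCP mean mm',(1e3*((q[:,:2]-c)@S)).mean(0),'y ext',np.percentile(((q[:,:2]-c)@S)[:,1],[2,98])*1e3)
cv2.imwrite('pics/f.png',cv2.resize(r['frame'][175:225,270:330],(780,650)[:2] if 0 else (720,600),interpolation=cv2.INTER_NEAREST))
E
```

```text
t 25.56 ee [0.6111 0.0202 0.2786] F [ 0.03 -0.21 -1.16] gap 0.0162
foot front corners expected px [array([290.9, 209. ]), array([311.1, 205.7])] edge at z=.20 [array([291.4, 197.9]), array([312.2, 194.6])]
lip outer front expected px (W=.611,.0202) [array([288.4, 213.6]), array([314.6, 209.3])]
paddle face depth: n 425 station rel TCP mean mm [ 7.27636059 -2.30356649] y ext [-25.43982603  23.24041984]
```

View pics/f.png

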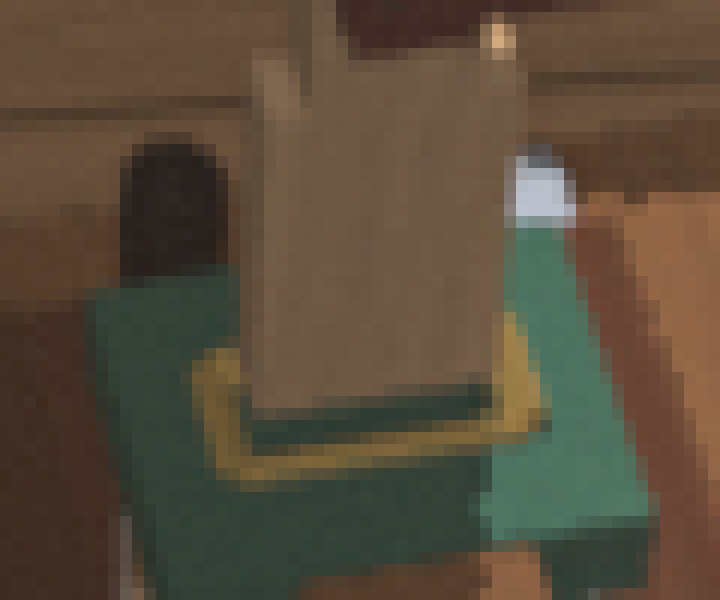

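The foot's front corners are at (290.3,208.7) and (310.9,206.3). The slot's front inner edge is at about (290.7,212.0) to (310.5,208.0). Casting both gives the offset.

```bash
python3 - <<'E'
from h import *
r=cam('scene'); c=state()['ee_pos'][:2]
f=lambda u,v,z:(1e3*((onz(r,u,v,z)[:2]-c)@S)).round(1)
print('foot',f(290.3,208.7,.158),f(310.9,206.3,.158),'want 8,-+25')
print('slot',f(290.7,212.,.145),f(310.5,208.,.145),'want 9,-+26 | lips corners',f(289.5,215.3,.151),f(314.9,209.9,.151))
print('dpx per mm x',np.subtract(px(r,[.612,.02,.15]),px(r,[.611,.02,.15])))
E
```

```text
foot [  6.9 -26.2] [ 9.7 24.1] want 8,-+25
slot [  7.2 -24.9] [ 4.9 25.2] want 9,-+26 | lips corners [ 20.8 -31.1] [17.2 32.7]
dpx per mm x [0.05066686 0.32221349]
```

The lips' front wall inflates their apparent extent by about 2 mm in x. Corrected, foot and slot agree to within about 1 mm, well inside the 6 mm lead-in. I'll shift y by +0.5 mm and lower with force monitoring.

```bash
python3 - <<'E'
from h import *
x,y=.6109,.0207
for z in (.272,.268,.265,.262,.258,.250,.240,.230,.222):
    move_l([x,y,z],.05); s=st()
    if np.linalg.norm(s['ft_force'])>9: print('stop'); break
E
```

```text
t 25.93 ee [0.6107 0.0208 0.2712] F [-0.37  0.18 -0.74] gap 0.016
t 26.18 ee [0.6108 0.0207 0.2675] F [-0.57  0.87 -1.06] gap 0.0157
t 26.43 ee [0.6108 0.0206 0.2652] F [-0.78  0.17 -0.17] gap 0.0158
t 26.68 ee [0.6106 0.0206 0.2649] F [-3.55 -0.47  9.82] gap 0.0154
stop
```

Contact occurred at the slot mouth and Fx is negative, so the foot is slightly too far towards +x. I'll back off, shift -x and retry in small steps.

```bash
python3 - <<'E'
from h import *
x,y=.6109,.0207
done=False
for k in range(4):
    x-=.0012; move_l([x,y,.267],.05)
    for z in (.264,.262,.258,.250):
        move_l([x,y,z],.05); s=st()
        if np.linalg.norm(s['ft_force'])>8: break
    else: done=True
    if done: break
    F=s['ft_force']
    if F[0]>2 : print('now pushed +x'); move_l([x,y,.267],.05); break
print(done,x,y)
E
```

```text
t 27.18 ee [0.6096 0.0207 0.2628] F [ 0.31  0.4  -1.66] gap 0.0155
t 27.43 ee [0.6096 0.0207 0.2616] F [-0.76  0.51 -0.04] gap 0.0161
t 27.68 ee [0.6096 0.0207 0.2575] F [-0.43  0.67 -0.59] gap 0.0159
t 27.98 ee [0.6095 0.0207 0.2492] F [ 0.3   0.2  -0.67] gap 0.0158
True 0.6097 0.0207
```

It's in. Now down to the follower.

```bash
python3 - <<'E'
from h import *
x,y=.6097,.0207
for z in (.240,.230,.224,.222,.221,.220,.219,.218,.217,.216,.215,.214):
    move_l([x,y,z],.05 if z>.223 else .02); hold(.1); s=st()
    F=s['ft_force']
    if np.hypot(F[0],F[1])>10 or F[2]>9: print('stop');break
E
```

```text
t 28.43 ee [0.6097 0.0207 0.24  ] F [ 0.11  0.1  -1.27] gap 0.0158
t 28.88 ee [0.6097 0.0207 0.23  ] F [-0.28 -0.26 -0.94] gap 0.0161
t 29.25 ee [0.6097 0.0207 0.2239] F [-0.16  0.15 -1.25] gap 0.0155
t 29.6 ee [0.6097 0.0207 0.222 ] F [ 0.97 -0.17 -0.85] gap 0.0158
t 29.95 ee [0.6097 0.0207 0.221 ] F [ 0.28 -0.54 -1.14] gap 0.0159
t 30.3 ee [0.6097 0.0207 0.22  ] F [-1.05  0.62 -1.44] gap 0.0158
t 30.65 ee [0.6097 0.0207 0.219 ] F [ 0.25  0.48 -1.51] gap 0.0162
t 31.0 ee [0.6097 0.0207 0.218 ] F [-0.34  0.68 -1.6 ] gap 0.0155
t 31.35 ee [0.6097 0.0207 0.2176] F [-1.63 -0.96  2.63] gap 0.0161
t 31.7 ee [0.6098 0.0207 0.2162] F [-1.79  0.28  3.49] gap 0.016
t 32.05 ee [0.6098 0.0207 0.2151] F [-0.85 -0.07  5.22] gap 0.0157
t 32.4 ee [0.6098 0.0207 0.2141] F [-0.13  1.48  3.76] gap 0.016
```

Contact came at TCP z ≈ 0.2178, with the expected step of about 4 N. I'll go to 6 mm deep and check.

```bash
python3 - <<'E'
from h import *
move_l([.6097,.0207,.2117],.02); hold(.5)
fs=[]
for _ in range(10): hold(.05); fs.append(state()['ft_force'])
print('meanF',np.mean(fs,0)); st(); marks('fin')
a=cv2.imread('pics/fin_scene.png')
cv2.imwrite('pics/fin.png',np.hstack([cv2.resize(a[150:300,220:370],(400,400),interpolation=cv2.INTER_CUBIC),cv2.resize(a[222:272,310:360],(400,400),interpolation=cv2.INTER_NEAREST)]))
E
```

```text
meanF [-0.51404761  0.41824595  5.35609526]
t 33.67 ee [0.6098 0.0207 0.212 ] F [ 0.03 -0.42  5.41] gap 0.0161
fin top red 9 [230.2 184.4] rel ptr, station mm [-2.2 -3.7]
top lips ((0.6043224334716797, 0.05260978639125824), (0.017181996256113052, 0.0024843919090926647), 11.243996620178223)
fin scene white 24 [349.5 245.6] rel ptr, station mm [ 3.9 38.7]
scene lips ((0.5571449398994446, 0.028914563357830048), (0.06814636290073395, 0.15825781226158142), 80.64781951904297)
```

View pics/fin.png

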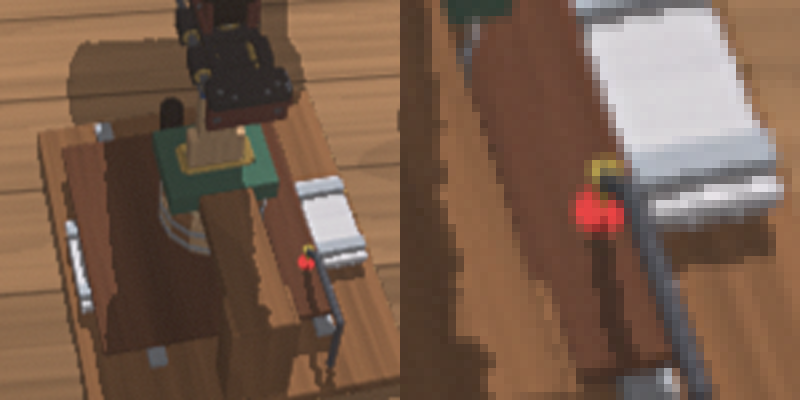

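The paddle is through the window, and the tray hasn't moved: white is at (349.5,245.6), against (349.6,245.5) before. The depth is about 6 mm by both travel and force, so I'm handing in.

```bash
python3 -c "
from bench import *
job_done()"
```

```text
the job is handed in; nothing more can be done
```

I handed the job in at about 34 s, still holding the paddle pressed on the follower, with the red mark under the pointer.

**What I did**
- **Tray:** I slid it by the knob near white, then touched the x and y end stops lightly (about 7–9 N) to get an exact reference. I went back to white, paused 1.5 s, and slid on 40/40 mm to red.
- **Paddle:** I gripped it 16 mm above the marked grip point, because at the point itself its top would have hit the gripper's body. I then passed it down through the window and pressed the follower.

**Last checks**
- **Press depth:** about 5.8 mm by arm travel after contact. The force was about 6.7 N after taking off the free-hanging reading, which suggests 6–7 mm.
- **Tray position:** the white mark was within 0.1 px of where I had left it, so the tray did not move during pressing.

**What disagreed or failed**
- **Pointer position:** the two cameras differed by about 3–4 mm there, so I relied on the end stops. They matched the top camera, measured from the window's brass lips, to within 1 mm.
- **Last top-view check:** the red mark was mostly hidden, so that view was not usable. The scene view shows red under the pointer.
- **First try at the window:** the paddle caught the edge of the slot with about 10 N. Shifting it 1.2 mm towards the robot let it through with no further contact.
- **Bowl, mallet and hoop:** the arm did not go near them, but I did not measure them again at the end.

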